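Clip the cookie jar shut corner by opposite corner

TASK

Snap the four hinged steel clips on the cookie jar's lid down over its rim, one at a time and in opposite-corner order: press down any one clip first, next the one diagonally across the lid from it, then one of the remaining two, and last its opposite. Finish with all four clips fully down.

Things in the scene. Friction and masses are not known exactly. Their poses are not given: they have to be found in the camera images.
- clip_a (a point): One of 4 equal steel clips hinged on the lid of the oblong stoneware jar (lid 168 x 218 mm, top 99 mm up, fixed). Going round the lid: a, b, c, d; a is diagonal to c. Clip: plate 40 mm wide, 56 long from hinge to free end, 3 thick, 20 mm lip. Point: middle of its upper face, 40 mm from the hinge. Axes: x hinge to free end, y along the hinge, z out of the upper face (vertical when fully down).
- clip_b (a point): Same kind of clip and axes; diagonal to d. Each hinge line is 104 mm above the counter, parallel to the lid's long edge and 49 mm inside it. At the start all clips are open, free end raised 0.65 to 0.85 rad (37 to 49 deg) from level: this point is then 25 to 31 mm outward of its hinge line, 129 to 135 mm above the counter; fully down it is 40 mm outward, 105 mm up.
- clip_c (a point): Same kind of clip and axes; diagonal to a. To close: press straight down with closed fingers on this point as it stands open, until the clip is level and stops. The tight hinge needs 3 to 5 N there and stays where it is left, so a clip pressed only part way stays part way. Level, its lip lies over lid and rim; pushing harder does nothing.
- clip_d (a point): Same kind of clip and axes; diagonal to b. Clips a and d share one long edge, 140 mm apart between middles; b and c share the other, same spacing. The jar stands left or right on the counter, turned up to 0.8 rad either way; a tin box with open tiers (125 mm tall) stands on the other side, and a 130 mm bottle near the middle beyond them.

How it is judged:
On the way, in this order (a step that is already met when the one before it is completed fails the run):
1. exactly one clip is fully down, the other three still up (((angle between clip_a's own z axis and vertical below 0.17 rad and angle between each of clip_b, clip_c, clip_d's own z axis and vertical above 0.5 rad) or (angle between each of clip_a, clip_c, clip_d's own z axis and vertical above 0.5 rad and angle between clip_b's own z axis and vertical below 0.17 rad) or (angle between each of clip_a, clip_b, clip_d's own z axis and vertical above 0.5 rad and angle between clip_c's own z axis and vertical below 0.17 rad) or (angle between each of clip_a, clip_b, clip_c's own z axis and vertical above 0.5 rad and angle between clip_d's own z axis and vertical below 0.17 rad))), for 0.2 s.
2. the diagonally opposite clip is down too, the other two still up (((angle between each of clip_a, clip_c's own z axis and vertical below 0.17 rad and angle between each of clip_b, clip_d's own z axis and vertical above 0.5 rad) or (angle between each of clip_a, clip_c's own z axis and vertical above 0.5 rad and angle between each of clip_b, clip_d's own z axis and vertical below 0.17 rad))), for 0.2 s.
3. three clips are down, the fourth still up (((angle between each of clip_a, clip_b, clip_c's own z axis and vertical below 0.17 rad and angle between clip_d's own z axis and vertical above 0.5 rad) or (angle between each of clip_a, clip_b, clip_d's own z axis and vertical below 0.17 rad and angle between clip_c's own z axis and vertical above 0.5 rad) or (angle between each of clip_a, clip_c, clip_d's own z axis and vertical below 0.17 rad and angle between clip_b's own z axis and vertical above 0.5 rad) or (angle between clip_a's own z axis and vertical above 0.5 rad and angle between each of clip_b, clip_c, clip_d's own z axis and vertical below 0.17 rad))), for 0.2 s.
At the end, for the whole second after the job is handed in: All four clips are fully down over the rim, each level to within about 10 degrees (0.17 rad) (angle between each of clip_a, clip_b, clip_c, clip_d's own z axis and vertical below 0.17 rad); the robot touches nothing.
It also fails if it takes over 51 s, if anything falls off the work surface, if the arm or the gripper's body presses on something with over 40 N, if the wrist force passes 120 N, or if a joint passes its speed limit or range.

ROBOT

A 7-joint arm with a two-finger parallel gripper is mounted at the origin on the work surface. World frame = base frame: x ahead of the robot, y to its left, z up, the work surface at z = 0. Lengths are in m, angles in rad, forces in N, time in s.
With the tool pointing down it reaches from about 0.4 to 0.875 m from the base axis. Payload 19.3 kg.
Tool frame: the origin (TCP) lies on the mounting face of the last link; the fingertips stand 173 mm ahead of it and the grasp point (between the pads) lies 155 mm ahead of it (bot.grip_point_offset is the distance from the TCP to the grasp point, in m); z points along the fingers, y is the line along which they close (so a half turn about z gives the same grasp; the last joint's range is limited). The gripper opens to 85 mm and grips with 20 to 120 N. Pads are 22 mm wide; open, the fingers measure 114 mm over their backs; the gripper's body (76 mm by 85 mm) begins 54 mm behind the grasp point. The pads swing forward as they close: fully open they stand 13 mm farther back than shut.
Start: joints at [-0.07, 0.521, -0.036, 1.599, 0.021, 1.021, -0.113], TCP at [0.625, -0, 0.405] pointing down, gripper open.
Joint ranges: [-2.91, 2.91], [-0.3, 2.13], [-1.5, 1.42], [0.17, 2.43], [-1.26, 4.41], [0.16, 1.93], [-2.52, 2.52]. Speed limits (rad/s): [1.89, 1.89, 2.39, 2.39, 3.01, 3.01, 3.01].

INTERFACE

Orientations are given as [roll, pitch, yaw] about the fixed x, y, z axes, in that order (R = Rz(yaw) Ry(pitch) Rx(roll)).
In Python, from workcell import bot gives the robot as it stands.
- The arm moves only by the tool arm_command, never from a script. Its argument "deltas" is a list of rows, each a list of 3 entries, a list of its own where there are three numbers: the shift along the tool's x, y, z in cm, then the turn, a rotation vector about the tool's x, y, z in rad, then the finger opening in cm, from 0 to 8.54. In form: [[[tx, ty, tz], [rx, ry, rz], claw], ...]. A call has 1 to 20 rows; each row shifts and turns the commanded pose from where the row before left it, along the tool's axes as they then stand; what a row does not reach is not made up. A row lasts 1/10 s, in which the tool goes at most 50 mm and 8.59 degrees, less where a joint would pass 70% of its speed; a pose out of reach is approached as far as the arm can. A call with a gripper value outside its range is refused whole. The fingers move at their own pace and stop on an object; "newtons" is the grip in N (left out, the last holds). Time passes only in rows, so rows that do not move let the fingers close. It gives the time, the measured TCP pose, the force, the opening and the grip force at its end, in the units of the state.
- bot.observe(): the state, without advancing time (a new reading comes with each control period).
- bot.grab_frame(name): name is "scene" or "side" or "wrist"; returns a dict with "frame" (400x640x3 uint8, red, green, blue), "K" (3x3 intrinsics, pixels), "rvec" (rotation vector, rad) and "tvec" (3), from world to camera coordinates, as OpenCV has them; the wrist camera has in their place "T_tool_cam" (4x4, takes a point from camera to tool coordinates, whose origin is the TCP and whose axes are the flange's). Camera axes: x right, y down, z forward; pixel columns grow to the right and rows downward; lengths in m; the calibration is good to about 2 mm. A picture is of the moment at which its call begins: read the wrist's pose just before it. There is no depth.
- bot.job_done(): hands the job in; it is judged then, once.
Trained networks look in a picture, given as the dict that the camera call returned (one of the last four; its "shot" number tells which), for a name from the list of things; names that differ only in an ending like _2 or _b are one class to them, and where a whole thing is asked for, a point or a joint stands for the part that bears it (a point fixed in the world has none). Each returns a list of dicts, best first, with "p" (0 to 1); they miss things now and then, are a little off and sometimes report something else, mostly with a low value. They report only what shows in the picture. A call takes as long as a camera call.
- bot.find_in(name, picture): "rect" ([left, top, width, height] in pixels, round what is visible of it).
- bot.mark_of(name, picture): "at" ([column, row] in pixels: a listed point, or the origin of a listed thing).
The state is a dict: "clock": time; "qpos": joint angles; "qd": joint speeds; "joint_efforts": joint torques, N m; "position": TCP position; "tool_rot": TCP orientation; "force": force on the tool from outside, world axes, zero at the start; "moment": the same for the moment, N m; "grip_width": finger opening in m; "finger_force": force on a finger pad.
Only numpy, scipy, OpenCV 4.12 (cv2) and the standard library are available. Lean on these libraries where they do the work, as an engineer would, in place of code of your own. Each camera call takes 0.05 s, during which the arm holds its last target. There are 200 camera calls.

## Working session

There is one attempt and no reset: what is moved stays moved. The work goes in short steps, Python scripts to look and compute and a tool call to move; the robot and the scene stay as the last step left them, time stands still between calls to the robot, and variables do not carry over. Pictures are saved under pics/ and viewed, at most 10 in all, crops included, and the job is handed in when it is done.

Besides the shell and the picture viewer there is one more tool, called after "Emit:" in YAML: its name, and indented under it one key for each argument. arm_command: Moves the arm, as the interface text tells. Its arguments: {"type":"object","properties":{"deltas":{"type":"array","items":{"type":"array"}},"newtons":{"type":"number"}},"required":["deltas"]}

```bash
mkdir -p pics
python3 - <<'E'
from workcell import bot
import cv2,numpy as np
s=bot.observe();print({k:np.round(s[k],3) for k in('clock','position','tool_rot','force')})
ims=[]
for n in('scene','side','wrist'):
    p=bot.grab_frame(n)
    im=p['frame'][:,:,::-1].copy()
    print(n,np.round(p['K'],1).tolist(),[np.round(p[k],4).tolist() for k in('rvec','tvec','T_tool_cam') if k in p])
    for m in bot.mark_of('clip_a',p):
        print(round(m['p'],2),np.round(m['at'],1)); 
        if m['p']>.3: cv2.circle(im,tuple(int(v) for v in m['at']),3,(0,0,255),1)
    cv2.imwrite(f'pics/{n}0.png',im)
E
```

```text
{'clock': np.float64(0.0), 'position': array([ 0.625, -0.   ,  0.404]), 'tool_rot': array([-3.141,  0.   ,  1.571]), 'force': array([0.88 , 0.462, 0.485])}
scene [[408.5, 0.0, 318.6], [0.0, 408.5, 199.9], [0.0, 0.0, 1.0]] [[1.7659, 1.4792, -0.7864], [-0.0542, -0.2054, 1.5478]]
0.77 [203.2 209.7]
0.72 [274.3 201.5]
0.7 [239.4 235.7]
0.52 [242.7 186.4]
side [[509.5, 0.0, 323.3], [0.0, 509.5, 197.2], [0.0, 0.0, 1.0]] [[2.2592, -0.2164, 0.0898], [-0.5315, 0.1722, 1.0893]]
0.97 [334.8 239. ]
0.81 [397.9 276. ]
0.65 [294.7 286.9]
0.63 [359.4 322.5]
wrist [[285.9, 0.0, 319.2], [0.0, 285.9, 201.8], [0.0, 0.0, 1.0]] [[[0.0011, -0.9565, -0.2919, 0.0748], [1.0, 0.0009, 0.0008, 0.0005], [-0.0005, -0.2919, 0.9565, 0.0306], [0.0, 0.0, 0.0, 1.0]]]
0.73 [158.1 391.8]
0.73 [234.2 333.2]
```

View pics/scene0.png

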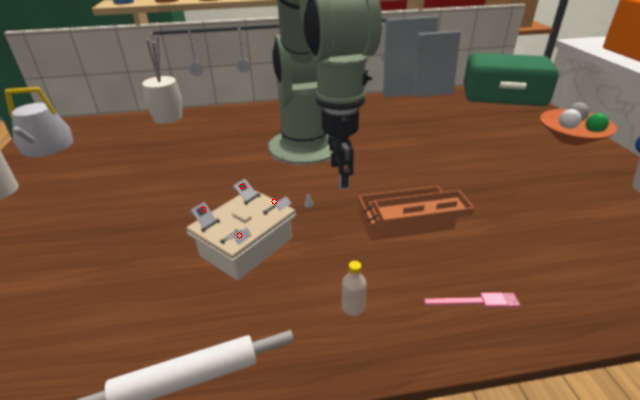

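View pics/side0.png

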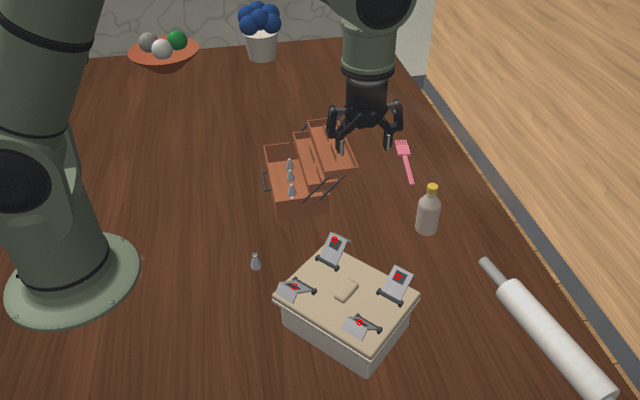

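```bash
cat > h.py <<'E'
import cv2,numpy as np
from scipy.optimize import least_squares
C={'scene':(408.5,318.6,199.9,[1.7659,1.4792,-0.7864],[-0.0542,-0.2054,1.5478]),
'side':(509.5,323.3,197.2,[2.2592,-0.2164,0.0898],[-0.5315,0.1722,1.0893])}
def proj(X,n):
    f,cx,cy,r,t=C[n];K=np.array([[f,0,cx],[0,f,cy],[0,0,1.]])
    return cv2.projectPoints(np.float64(X).reshape(-1,1,3),np.array(r),np.array(t),K,None)[0].reshape(-1,2)
def P(n):
    f,cx,cy,r,t=C[n];K=np.array([[f,0,cx],[0,f,cy],[0,0,1.]])
    return K@np.c_[cv2.Rodrigues(np.array(r))[0],t]
E
python3 - <<'E'
from h import *
import itertools
sc=np.array([[203.2,209.7],[274.3,201.5],[239.4,235.7],[242.7,186.4]])
si=np.array([[334.8,239],[397.9,276],[294.7,286.9],[359.4,322.5]])
for i,j in itertools.product(range(4),range(4)):
    X=cv2.triangulatePoints(P('scene'),P('side'),sc[i].reshape(2,1),si[j].reshape(2,1)).ravel();X=X[:3]/X[3]
    e=np.linalg.norm(proj(X,'scene')-sc[i])+np.linalg.norm(proj(X,'side')-si[j])
    if e<15 : print(i,j,X.round(4),e.round(1))
# model fit: center x,y,yaw, 4 opening angles; order a,b,c,d by (long sign, out sign)
best=None
sg=[(1,1),(-1,1),(1,-1),(-1,-1)]
def pts(p):
    c,s=np.cos(p[2]),np.sin(p[2]);o=[]
    for (l,u),a in zip(sg,p[3:]):
        L=l*.07;U=u*(.035+.040*np.cos(a));o.append([p[0]+c*L-s*U,p[1]+s*L+c*U,.104+.04*np.sin(a)+.001])
    return np.array(o)
from scipy.optimize import linear_sum_assignment
def res(p):
    r=[]
    for n,o in(('scene',sc),('side',si)):
        q=proj(pts(p),n);D=np.linalg.norm(q[:,None]-o[None],axis=2);k=linear_sum_assignment(D)[1];r.append((q-o[k]).ravel())
    return np.r_[np.concatenate(r),(p[3:]-.75)/.05]
X0=[cv2.triangulatePoints(P('scene'),P('side'),sc.mean(0).reshape(2,1),si.mean(0).reshape(2,1)).ravel()]
c=X0[0][:3]/X0[0][3];print('c',c)
for y in np.arange(-1.5,1.6,.2):
    s=least_squares(res,[c[0],c[1],y,.75,.75,.75,.75])
    if best is None or s.cost<best.cost: best=s
print(best.cost,best.x.round(4),best.fun.round(1));print(pts(best.x).round(4))
E
```

```text
0 1 [ 0.6131 -0.297   0.1955] 8.2
0 3 [ 0.5402 -0.3209  0.1339] 2.7
1 0 [ 0.5401 -0.1406  0.1435] 5.1
1 2 [ 0.45   -0.1546  0.0606] 11.0
2 1 [ 0.6366 -0.2321  0.123 ] 2.1
2 3 [ 0.5569 -0.252   0.0453] 9.6
3 0 [ 0.5303 -0.205   0.2   ] 13.6
3 2 [ 0.4475 -0.2238  0.1304] 1.7
c [ 0.5411178  -0.23026782  0.12976954]
29.509194398780636 [ 0.5409 -0.2287 -0.823   0.6545  0.8471  0.7851  0.7067] [-0.7 -2.6  3.9 -0.  -1.9  1.8  0.1 -0.   1.8 -0.6 -0.2  3.4  0.6  0.1
 -1.8 -1.6 -1.9  1.9  0.7 -0.9]
[[ 0.6375 -0.2347  0.1294]
 [ 0.5384 -0.1356  0.135 ]
 [ 0.5421 -0.3231  0.1333]
 [ 0.4454 -0.2219  0.131 ]]
```

The scene and side views agree with the network marks. The jar is on the right, centred at about (0.541, -0.229) with its long axis at -0.82 rad. The clips show at side pixels (335,239), (398,276), (295,287) and (359,323), and their hinges lie inboard as expected. I'll move over the jar, closing the fingers, and refine with the wrist camera.

Emit:
arm_command:
  deltas:
    - [[-2.86, -1.05, 0], [0, 0, 0], 0]
    - [[-2.86, -1.05, 0], [0, 0, 0], 0]
    - [[-2.86, -1.05, 0], [0, 0, 0], 0]
    - [[-2.86, -1.05, 0], [0, 0, 0], 0]
    - [[-2.86, -1.05, 0], [0, 0, 0], 0]
    - [[-2.86, -1.05, 0], [0, 0, 0], 0]
    - [[-2.86, -1.05, 0], [0, 0, 0], 0]
    - [[-2.86, -1.05, 0], [0, 0, 0], 0]
    - [[0, 0, 0], [0, 0, 0], 0]
    - [[0, 0, 0], [0, 0, 0], 0]
    - [[0, 0, 0], [0, 0, 0], 0]

```text
clock: 1.4
position: [0.5414, -0.2279, 0.4046]
tool_rot: [3.142, -0.001, 1.572]
force: [0.1, 0.3, 0.7]
grip_width: 0.0001
finger_force: 0.0
```

```bash
cat > fit.py <<'E'
from workcell import bot
from h import *
from scipy.spatial.transform import Rotation as R
from scipy.optimize import linear_sum_assignment
sg=[(1,1),(-1,1),(1,-1),(-1,-1)]
def pts(p):
    c,s=np.cos(p[2]),np.sin(p[2]);o=[]
    for (l,u),a in zip(sg,p[3:]):
        L=l*.07;U=u*(.035+.040*np.cos(a));o.append([p[0]+c*L-s*U,p[1]+s*L+c*U,.105+.04*np.sin(a)])
    return np.array(o)
s=bot.observe();obs=[]
for n in('scene','side','wrist'):
    p=bot.grab_frame(n);K=p['K']
    if n=='wrist':
        T=np.eye(4);T[:3,:3]=R.from_euler('xyz',s['tool_rot']).as_matrix();T[:3,3]=s['position']
        W=np.linalg.inv(T@p['T_tool_cam']);r,t=cv2.Rodrigues(W[:3,:3])[0],W[:3,3]
        cv2.imwrite('pics/w1.png',p['frame'][:,:,::-1])
    else: r,t=np.array(p['rvec']),np.array(p['tvec'])
    m=[x for x in bot.mark_of('clip_a',p) if x['p']>.3][:4]
    print(n,[(round(x['p'],2),np.round(x['at'],0).tolist()) for x in m])
    if m: obs.append((r,t,K,np.array([x['at'] for x in m])))
def res(p):
    v=[]
    for r,t,K,o in obs:
        q=cv2.projectPoints(pts(p).reshape(-1,1,3),r,t,K,None)[0].reshape(-1,2)
        D=np.linalg.norm(q[:,None]-o[None],axis=2);i,k=linear_sum_assignment(D);e=np.zeros((4,2));e[i]=q[i]-o[k];v.append(e.ravel())
    return np.r_[np.concatenate(v),(np.array(p[3:])-.75)/.05]
b=least_squares(res,[.5409,-.2287,-.823,.75,.75,.75,.75],loss='soft_l1',f_scale=3)
print(s['clock'],s['position'].round(4),s['tool_rot'].round(3),s['grip_width'],b.x.round(4),res(b.x).round(1));print(pts(b.x).round(4))
E
python3 fit.py
```

```text
scene [(0.72, [201.0, 208.0]), (0.71, [239.0, 235.0]), (0.63, [278.0, 200.0]), (0.54, [243.0, 185.0])]
side [(0.98, [400.0, 276.0]), (0.8, [360.0, 323.0]), (0.7, [333.0, 242.0]), (0.55, [292.0, 285.0])]
wrist [(0.83, [209.0, 195.0]), (0.73, [424.0, 215.0]), (0.72, [316.0, 95.0])]
1.4 [ 0.5414 -0.2279  0.4046] [ 3.142e+00 -1.000e-03  1.572e+00] 5.3201976368439936e-05 [ 0.5402 -0.2306 -0.8384  0.6911  0.8692  0.8159  0.7424] [-2.3 -2.4 -0.6  1.3  0.1  3.1 -0.4  1.  -0.2  1.   2.1  0.6 -1.1  0.2
  1.  -0.1 -0.9 -1.2 -0.6 -1.2  0.   0.   0.6  0.5 -1.2  2.4  1.3 -0.2]
[[ 0.636  -0.2386  0.1305]
 [ 0.5387 -0.1378  0.1356]
 [ 0.5406 -0.3243  0.1341]
 [ 0.4455 -0.2216  0.132 ]]
```

View pics/w1.png

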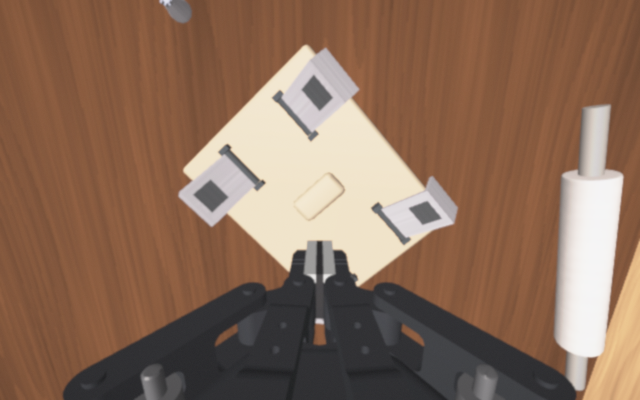

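The wrist view shows three clips, with the marks on their dark squares at (316,95), (209,195) and (424,215). The fit is within 2–3 px. Next I'll press the first clip, at (0.636, -0.239).

Emit:
arm_command:
  deltas:
    - [[-0.25, 2.37, 0.8], [0, 0, 0], 0]
    - [[-0.25, 2.37, 2.1], [0, 0, 0], 0]
    - [[-0.25, 2.37, 2.1], [0, 0, 0], 0]
    - [[-0.25, 2.37, 2.1], [0, 0, 0], 0]
    - [[0, 0, 0], [0, 0, 0], 0]
    - [[0, 0, 1], [0, 0, 0], 0]
    - [[0, 0, 1], [0, 0, 0], 0]
    - [[0, 0, 0.7], [0, 0, 0], 0]
    - [[0, 0, 0.7], [0, 0, 0], 0]
    - [[0, 0, 0.6], [0, 0, 0], 0]
    - [[0, 0, 0.6], [0, 0, 0], 0]
    - [[0, 0, 0.5], [0, 0, 0], 0]
    - [[0, 0, 0.5], [0, 0, 0], 0]
    - [[0, 0, 0], [0, 0, 0], 0]
    - [[0, 0, 0], [0, 0, 0], 0]
    - [[0, 0, 0], [0, 0, 0], 0]

```text
clock: 3.3
position: [0.636, -0.2387, 0.2788]
tool_rot: [3.141, 0.0, 1.571]
force: [-4.7, 3.8, 19.3]
grip_width: 0.0002
finger_force: 9.4
```

Emit:
arm_command:
  deltas:
    - [[0, 0, -2.5], [0, 0, 0], 0]
    - [[0, 0, -4], [0, 0, 0], 0]
    - [[0.24, -2.72, 0], [0, 0, 0], 0]
    - [[0.24, -2.72, 0], [0, 0, 0], 0]
    - [[0.24, -2.72, 0], [0, 0, 0], 0]
    - [[0.24, -2.72, 0], [0, 0, 0], 0]
    - [[0.24, -2.72, 0], [0, 0, 0], 0]
    - [[0.24, -2.72, 0], [0, 0, 0], 0]
    - [[0.24, -2.72, 0], [0, 0, 0], 0]
    - [[0, 0, 0], [0, 0, 0], 0]
    - [[0, 0, 0], [0, 0, 0], 0]

```text
clock: 4.4
position: [0.4453, -0.2222, 0.3429]
tool_rot: [3.141, 0.0, 1.57]
force: [0.2, -0.0, 0.1]
grip_width: 0.0
finger_force: 0.0
```

Run:
```python
from workcell import bot
import cv2
a=bot.grab_frame('side')['frame'][200:390,230:450,::-1]
cv2.imwrite('pics/s2.png',cv2.resize(a,None,fx=3,fy=3))
```

```text
(no output)
```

View pics/s2.png

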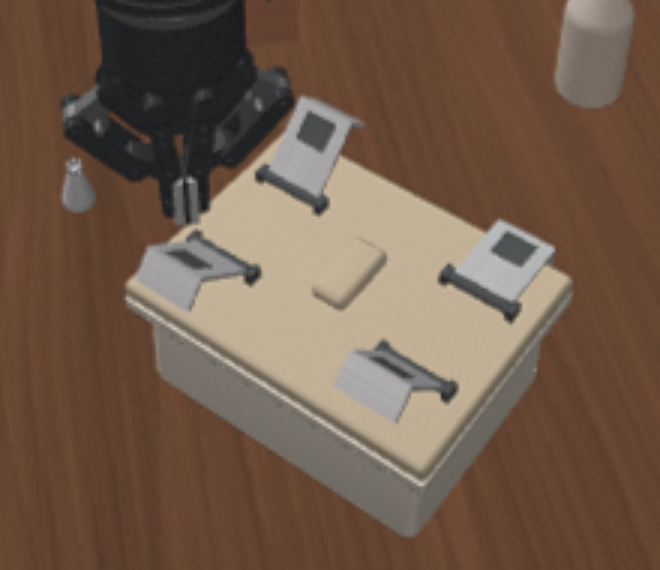

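The first clip, on the right at crop (500,265), now lies level and the other three are still up. The fingers hang above the clip at (190,265), which is the diagonal one, so I'll press it.

Emit:
arm_command:
  deltas:
    - [[0, 0, 1.2], [0, 0, 0], 0]
    - [[0, 0, 1], [0, 0, 0], 0]
    - [[0, 0, 0.8], [0, 0, 0], 0]
    - [[0, 0, 0.7], [0, 0, 0], 0]
    - [[0, 0, 0.7], [0, 0, 0], 0]
    - [[0, 0, 0.6], [0, 0, 0], 0]
    - [[0, 0, 0.6], [0, 0, 0], 0]
    - [[0, 0, 0.5], [0, 0, 0], 0]
    - [[0, 0, 0.5], [0, 0, 0], 0]
    - [[0, 0, 0], [0, 0, 0], 0]
    - [[0, 0, 0], [0, 0, 0], 0]
    - [[0, 0, 0], [0, 0, 0], 0]

```text
clock: 5.65
position: [0.4453, -0.2222, 0.2783]
tool_rot: [3.141, 0.001, 1.57]
force: [-12.8, 4.9, 47.0]
grip_width: -0.0003
finger_force: 23.7
```

Emit:
arm_command:
  deltas:
    - [[0, 0, -2.5], [0, 0, 0], 0]
    - [[0, 0, -4], [0, 0, 0], 0]
    - [[1.69, 1.87, 0], [0, 0, 0], 0]
    - [[1.69, 1.87, 0], [0, 0, 0], 0]
    - [[1.69, 1.87, 0], [0, 0, 0], 0]
    - [[1.69, 1.87, 0], [0, 0, 0], 0]
    - [[1.69, 1.87, 0], [0, 0, 0], 0]
    - [[0, 0, 0], [0, 0, 0], 0]
    - [[0, 0, 0], [0, 0, 0], 0]

```text
clock: 6.55
position: [0.5389, -0.1372, 0.3413]
tool_rot: [-3.141, -0.0, 1.572]
force: [-0.2, -0.4, -0.2]
grip_width: 0.0001
finger_force: 0.0
```

Run:
```python
from workcell import bot
import cv2
a=bot.grab_frame('side')['frame'][200:390,230:450,::-1]
cv2.imwrite('pics/s3.png',cv2.resize(a,None,fx=3,fy=3))
```

```text
(no output)
```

View pics/s3.png

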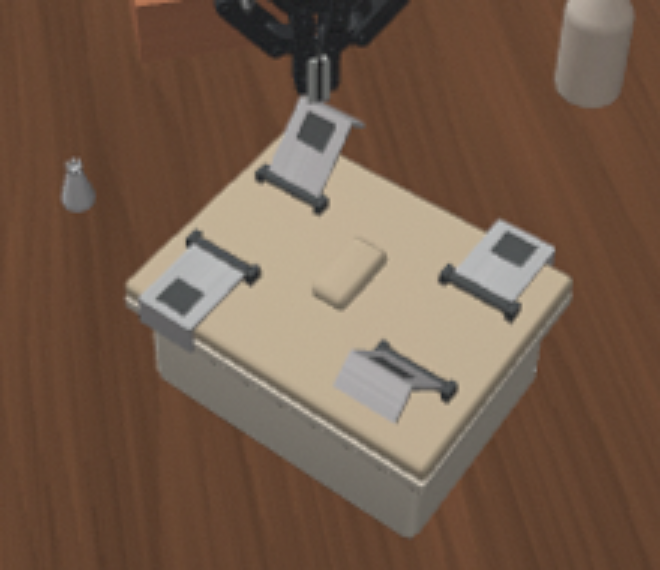

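The left clip at (190,295) is down, with its lip over the rim. Before going on, I'll check numerically that the right clip at (515,248) is level.

Run:
```python
from h import *
def pt(l,u,a,r=.04,p=(.5402,-.2306,-.8384)):
    c,s=np.cos(p[2]),np.sin(p[2]);L=l*.07;U=u*(.035+r*np.cos(a));return [p[0]+c*L-s*U,p[1]+s*L+c*U,.105+r*np.sin(a)]
for a in(0,.17,.4,.7): print(a,[((proj(pt(l,u,a,r),'side')[0]-[230,200])*3).round(0).tolist() for l,u,r in((1,1,.04),(1,1,.056),(-1,-1,.04),(-1,1,.04))])
```

```text
0 [[513.0, 249.0], [526.0, 233.0], [179.0, 295.0], [327.0, 150.0]]
0.17 [[513.0, 242.0], [527.0, 223.0], [179.0, 287.0], [327.0, 143.0]]
0.4 [[512.0, 235.0], [526.0, 213.0], [181.0, 275.0], [325.0, 136.0]]
0.7 [[509.0, 230.0], [521.0, 206.0], [187.0, 257.0], [319.0, 130.0]]
```

Both match the level prediction to 1–2 px, so I'll press the third clip.

Emit:
arm_command:
  deltas:
    - [[0, 0, 1.2], [0, 0, 0], 0]
    - [[0, 0, 1], [0, 0, 0], 0]
    - [[0, 0, 0.8], [0, 0, 0], 0]
    - [[0, 0, 0.7], [0, 0, 0], 0]
    - [[0, 0, 0.7], [0, 0, 0], 0]
    - [[0, 0, 0.6], [0, 0, 0], 0]
    - [[0, 0, 0.6], [0, 0, 0], 0]
    - [[0, 0, 0.5], [0, 0, 0], 0]
    - [[0, 0, 0.3], [0, 0, 0], 0]
    - [[0, 0, 0], [0, 0, 0], 0]
    - [[0, 0, 0], [0, 0, 0], 0]
    - [[0, 0, 0], [0, 0, 0], 0]

```text
clock: 7.8
position: [0.539, -0.1374, 0.2787]
tool_rot: [3.141, -0.0, 1.571]
force: [-4.4, 3.4, 24.8]
grip_width: 0.0001
finger_force: 12.0
```

Stopped at the same height as the others. Last is the clip at (0.5406, -0.3243).

Emit:
arm_command:
  deltas:
    - [[0, 0, -2.5], [0, 0, 0], 0]
    - [[0, 0, -4], [0, 0, 0], 0]
    - [[-2.67, 0.02, 0], [0, 0, 0], 0]
    - [[-2.67, 0.02, 0], [0, 0, 0], 0]
    - [[-2.67, 0.02, 0], [0, 0, 0], 0]
    - [[-2.67, 0.02, 0], [0, 0, 0], 0]
    - [[-2.67, 0.02, 0], [0, 0, 0], 0]
    - [[-2.67, 0.02, 0], [0, 0, 0], 0]
    - [[-2.67, 0.02, 0], [0, 0, 0], 0]
    - [[0, 0, 0], [0, 0, 0], 0]
    - [[0, 0, 0], [0, 0, 0], 0]

```text
clock: 8.9
position: [0.5399, -0.3247, 0.3422]
tool_rot: [-3.141, -0.0, 1.57]
force: [0.1, 0.4, 1.4]
grip_width: 0.0002
finger_force: 0.0
```

Run:
```python
from workcell import bot
import cv2
a=bot.grab_frame('side')['frame'][200:390,230:450,::-1]
cv2.imwrite('pics/s4.png',cv2.resize(a,None,fx=3,fy=3))
```

```text
(no output)
```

View pics/s4.png

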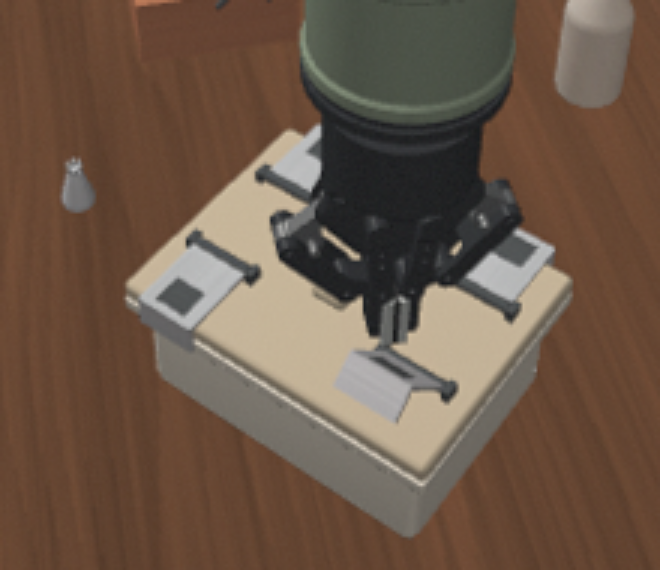

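Three clips are down. The last, at (390,380), is still up under the fingers. I'll press it and then retreat.

Emit:
arm_command:
  deltas:
    - [[0, 0, 1.2], [0, 0, 0], 0]
    - [[0, 0, 1], [0, 0, 0], 0]
    - [[0, 0, 0.8], [0, 0, 0], 0]
    - [[0, 0, 0.7], [0, 0, 0], 0]
    - [[0, 0, 0.7], [0, 0, 0], 0]
    - [[0, 0, 0.6], [0, 0, 0], 0]
    - [[0, 0, 0.6], [0, 0, 0], 0]
    - [[0, 0, 0.5], [0, 0, 0], 0]
    - [[0, 0, 0.3], [0, 0, 0], 0]
    - [[0, 0, 0], [0, 0, 0], 0]
    - [[0, 0, 0], [0, 0, 0], 0]
    - [[0, 0, 0], [0, 0, 0], 0]

```text
clock: 10.15
position: [0.5401, -0.3246, 0.279]
tool_rot: [-3.141, 0.0, 1.571]
force: [-3.2, 0.1, 7.6]
grip_width: -0.0004
finger_force: 3.8
```

Emit:
arm_command:
  deltas:
    - [[0, 0, -2.5], [0, 0, 0], 0]
    - [[0, 0, -4], [0, 0, 0], 0]
    - [[0, 0, -4], [0, 0, 0], 0]
    - [[0, 0, -3], [0, 0, 0], 0]
    - [[3, 0, 0], [0, 0, 0], 0]
    - [[4, 0, 0], [0, 0, 0], 0]
    - [[4, 0, 0], [0, 0, 0], 0]
    - [[4, 0, 0], [0, 0, 0], 0]
    - [[4, 0, 0], [0, 0, 0], 0]
    - [[4, 0, 0], [0, 0, 0], 0]
    - [[4, 0, 0], [0, 0, 0], 0]
    - [[0, 0, 0], [0, 0, 0], 0]
    - [[0, 0, 0], [0, 0, 0], 0]

```text
clock: 11.45
position: [0.5403, -0.0537, 0.4137]
tool_rot: [3.142, -0.0, 1.573]
force: [0.3, 0.6, 0.1]
grip_width: -0.0002
finger_force: 0.0
```

Run:
```python
from workcell import bot
import cv2
a=bot.grab_frame('side')['frame'][200:390,230:450,::-1]
cv2.imwrite('pics/s5.png',cv2.resize(a,None,fx=3,fy=3))
```

```text
(no output)
```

View pics/s5.png

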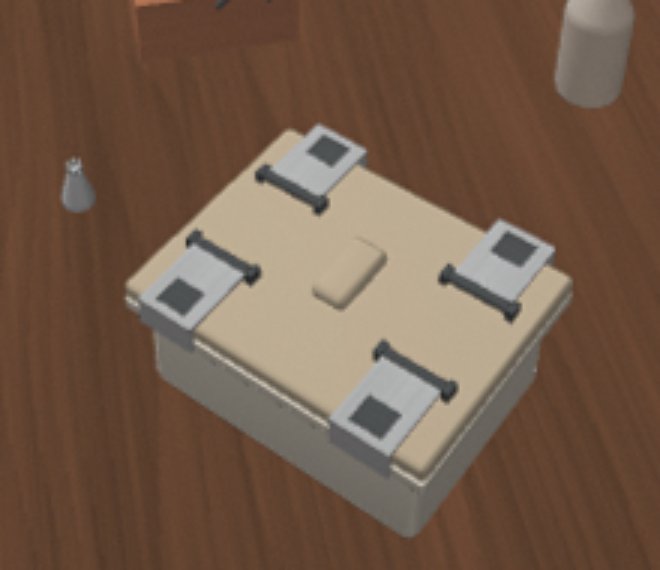

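All four clips lie level, with marks at (327,150), (514,248), (180,296) and (376,416), and the arm is clear. I'm handing in.

```bash
python3 -c "
from workcell import bot
print(bot.job_done())"
```

```text
the job is handed in; nothing more can be done
None
```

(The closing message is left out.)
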